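Snap the roll cover back onto the tape dispenser

TASK

Pick the red roll cover off the sloping wooden stand, set it level over the tape dispenser with its two slots over the two white snap hooks, and press it straight down (do not drop or slam it on) until both sides click and it sits flat on the dispenser. Then let go, and leave the mug of markers and the bulldog clip where they are.

Things in the scene. Friction and masses are not known exactly. Their poses are not given: they have to be found in the camera images.
- cover: Loose red plastic cover, about 120 g, 144 mm long (its y), 60 wide (x), 76 high, the same when turned half round: an open bridge with a slotted foot at each end, uprights at y +-38 mm and a top plate whose top is 42 mm up. Origin: centre of the feet's underside, z up. It starts flat on the stand's slope, its z leaning 35 degrees towards the stand's low front edge.
- cover_grip (a point): Point in the upright grip rib on top of the cover, 64 mm along z from the cover's origin. The rib is 14 mm thick (cover's x), 70 mm long (cover's y), and reaches from 42 to 76 mm above the cover's underside. Grip it across its thickness.
- cover_end_a (a point): Point on the cover's underside, 67 mm from its origin along +y, on the outer bar of a foot. The foot is 6 mm thick and runs 40 to 72 mm from the centre; its slot for the hook is 24 mm (x) by 15.5 mm (y), from 46 to 61.5 mm from the centre. Axes as the cover's.
- cover_end_b (a point): The like point on the other foot, 67 mm from the cover's origin along -y; foot and slot as at end a.
- dispenser: Grey tape dispenser, held fast to the bench, 190 mm long (its y), 76 mm wide (x), flat deck 36 mm above the bench. An amber tape roll 60 mm across stands in its middle, its top 34 mm above the deck; the cover bridges it. A steel cutter strip stands at the -y end. Origin: centre of its underside, z up.
- deck (a point): Centre of the dispenser's deck (36 mm above its underside), axes as the dispenser's. When the cover is home its origin lies here, its y along the dispenser's y (either way round).
- hook_a (a joint): White sprung snap hook at the dispenser's +y end, 16 mm wide (x). Tip 23 mm above the deck, 54 to 57.5 mm from the centre along y; it slopes out to a barb at 65.5 mm, flat underside 7.5 mm above the deck. Value: inward bend in rad: 0 at rest, about 0.1 as a foot passes, back to 0 at the click. Pressing the cover past both hooks takes 8 to 14 N; they click about 2 mm above home.
- hook_b (a joint): The like hook at the dispenser's -y end; value as for hook_a.
- stand: Fixed wooden cookbook stand, 200 mm wide (its y), about 85 mm deep, up to 90 mm high. Its face slopes 35 degrees from level, rising along its +x, with a lip 12 mm high along the low edge on which the cover rests. Origin: on the bench under the middle of the face.
- mug: White ceramic mug, 82 mm across, 95 mm high, with a handle and three black markers standing in it (top at 150 mm). Loose; to be left alone. Origin: centre of its underside.
- clip: Aluminium bulldog clip, 75 mm long, 50 mm high, standing loose on the bench; to be left alone. Origin: centre of its underside.
- tray: Two-tier clear acrylic tray, 300 mm (x) by 230 mm (y), 114 mm high, fixed at the side of the bench; not needed. Origin: centre of its underside.

How it is judged:
By the outcome, as a careful person would: the job done as asked, in the order asked, and still so for the second after the job is handed in, with the robot touching nothing.
It also fails if it takes over 43 s, if anything falls off the work surface, if the arm or the gripper's body presses on something with over 40 N, if the wrist force passes 120 N, or if a joint passes its speed limit or range.

ROBOT

A 6-joint arm with a two-finger parallel gripper is mounted at the origin on the work surface. World frame = base frame: x ahead of the robot, y to its left, z up, the work surface at z = 0. Lengths are in m, angles in degrees, forces in N, time in s.
With the tool pointing down it reaches from about 0.4 to 0.825 m from the base axis. Payload 7 kg.
Tool frame: the origin (TCP) lies between the finger pads; the fingertips stand ctrl.nose_length ahead of it and the grasp point (between the pads) lies 2 mm behind it (ctrl.nose_length is the distance from the TCP to the fingertips, in m); z points along the fingers, y is the line along which they close (so a half turn about z gives the same grasp; the last joint's range is limited). The gripper opens to 88 mm and grips with 3 to 60 N. Pads are 19 mm wide; open, the fingers measure 130 mm over their backs; the gripper's body (78 mm by 193 mm) begins 47 mm behind the grasp point.
Start: joints at [84.345, 20.546, 0.682, 0, -70.136, -16.507], TCP at [0.255, 0.625, 0.244] pointing down, gripper open.
Joint ranges: [-176.03, 176.03], [-82.01, 121.73], [-58.28, 71.71], [-173.87, 95.51], [-174.79, -0.11], [-173.66, 173.66]. Speed limits (degrees/s): [136.94, 136.94, 172.46, 180, 180, 180].

INTERFACE

Orientations are given as [roll, pitch, yaw] about the fixed x, y, z axes, in that order (R = Rz(yaw) Ry(pitch) Rx(roll)).
In Python, from plant import ctrl gives the robot as it stands.
- The arm moves only by the tool apply_moves, never from a script. Its argument "commands" is a list of rows, each a list of 3 entries, a list of its own where there are three numbers: the shift along the world's x, y, z in cm, then the turn about the world's z in rad, then the closure, from 0 (fully open) to 1 (shut). In form: [[[x, y, z], turn, jaw], ...]. A call has 1 to 20 rows; each row is the pose to reach, as a shift and turn from the pose commanded when the call began; what a row does not reach only later rows make up. A row lasts 1/12 s, in which the tool goes at most 41.7 mm and 7.16 degrees, less where a joint would pass 70% of its speed; a pose out of reach is approached as far as the arm can. A call with a gripper value outside its range is refused whole. The fingers move at their own pace and stop on an object; the grip force is fixed at half the most. Time passes only in rows, so rows that repeat a pose let the fingers close. It gives the time, the measured TCP pose, the force, the opening and the grip force at its end, in the units of the state.
- ctrl.get_obs(): the state, without advancing time (a new reading comes with each control period).
- ctrl.snapshot(name): name is "side" or "top"; returns a dict with "img" (480x640x3 uint8, red, green, blue), "fx", "fy", "cx", "cy" (pixels), "T" (4x4, takes a point from camera to world coordinates). Camera axes: x right, y up, looking along -z (the intrinsics and any distortion apply to the point x, -y, -z); pixel columns grow to the right and rows downward; lengths in m; the calibration is good to about 2 mm. A picture is of the moment at which its call begins. There is no depth.
- ctrl.close_job(): hands the job in; it is judged then, once.
Trained networks look in a picture, given as the dict that the camera call returned (one of the last four; its "shot" number tells which), for a name from the list of things; names that differ only in an ending like _2 or _b are one class to them, and where a whole thing is asked for, a point or a joint stands for the part that bears it (a point fixed in the world has none). Each returns a list of dicts, best first, with "score" (0 to 1); they miss things now and then, are a little off and sometimes report something else, mostly with a low value. They report only what shows in the picture. A call takes as long as a camera call.
- ctrl.search_frame(picture, target): "at" ([column, row] in pixels, amid what is visible of it).
- ctrl.spot_point(picture, target): "at" ([column, row] in pixels: a listed point, or the origin of a listed thing).
The state is a dict: "clock": time; "joint_pos": joint angles; "qvel": joint speeds; "tau": joint torques, N m; "tool_pos": TCP position; "orientation": TCP orientation; "force": force on the tool from outside, world axes, zero at the start; "moment": the same for the moment, N m; "opening": finger opening in m; "gripper_force": force on a finger pad.
Only numpy, scipy, OpenCV 4.12 (cv2) and the standard library are available. Lean on these libraries where they do the work, as an engineer would, in place of code of your own. Each camera call takes 0.05 s, during which the arm holds its last target. There are 200 camera calls.

## Working session

There is one attempt and no reset: what is moved stays moved. The work goes in short steps, Python scripts to look and compute and a tool call to move; the robot and the scene stay as the last step left them, time stands still between calls to the robot, and variables do not carry over. Pictures are saved under pics/ and viewed, at most 10 in all, crops included, and the job is handed in when it is done.

Besides the shell and the picture viewer there is one more tool, called after ">>>" as name(argument=value, ...) on one line, values as JSON. apply_moves: Moves the arm, as the interface text tells. Its arguments: {"type":"object","properties":{"commands":{"type":"array"}},"required":["commands"]}

```bash
mkdir -p pics; ls; cat > h.py <<'E'
from plant import ctrl
import numpy as np, cv2
def px(s,p):
    T=np.array(s["T"]); c=T[:3,:3].T@(np.array(p)-T[:3,3])
    return np.array([s["cx"]+s["fx"]*c[0]/-c[2], s["cy"]-s["fy"]*c[1]/-c[2]])
def ray(s,uv):
    T=np.array(s["T"]); d=T[:3,:3]@np.array([(uv[0]-s["cx"])/s["fx"],-(uv[1]-s["cy"])/s["fy"],-1]); return T[:3,3],d
def onz(s,uv,z):
    o,d=ray(s,uv); return o+d*(z-o[2])/d[2]
def tri(ss,uvs):
    A=np.zeros((3,3));b=np.zeros(3)
    for s,u in zip(ss,uvs):
        o,d=ray(s,u); d/=np.linalg.norm(d); P=np.eye(3)-np.outer(d,d); A+=P;b+=P@o
    x=np.linalg.solve(A,b); return x,[np.round(px(s,x)-u,1) for s,u in zip(ss,uvs)]
def save(s,n): cv2.imwrite(f"pics/{n}.png",cv2.cvtColor(s["img"],cv2.COLOR_RGB2BGR))
E
python3 - <<'E'
from h import *
np.set_printoptions(precision=4,suppress=True)
print(ctrl.nose_length, ctrl.get_obs())
ss={n:ctrl.snapshot(n) for n in("side","top")}
for n,s in ss.items():
    save(s,n+"0"); print(n,{k:v for k,v in s.items() if k!="img"})
    for t in ["cover","cover_grip","cover_end_a","dispenser","deck","hook_a","stand","mug","clip"]:
        f=lambda r:[(np.round(q["at"],1).tolist(),round(q["score"],2)) for q in r[:3]]
        print(t,"spot",f(ctrl.spot_point(s,t)),"frame",f(ctrl.search_frame(s,t)))
E
```

```text
pics
0.017 {'clock': 0.0, 'joint_pos': array([ 84.3456,  20.592 ,   0.634 ,  -0.0215, -70.1361, -16.5063]), 'qvel': array([ 0.0609, -0.1058,  0.0531,  0.0718,  0.0423, -0.0811]), 'tau': array([  0.0006, -58.2716,  29.3055,   6.9973,   0.007 ,  -0.0002]), 'tool_pos': array([0.2545, 0.6247, 0.2426]), 'orientation': array([179.904 ,  -0.0074, -22.168 ]), 'force': array([-0.3057,  0.6029,  0.4824]), 'moment': array([ 0.0016, -0.0436, -0.0216]), 'gripper_force': 0.0, 'opening': 0.08799058504362062}
side {'fx': 486.3712338045663, 'fy': 486.3712338045663, 'cx': 319.876258873206, 'cy': 247.31931831108685, 'T': array([[ 0.769 ,  0.3598, -0.5285,  0.0366],
       [-0.6391,  0.452 , -0.6223, -0.4863],
       [ 0.015 ,  0.8163,  0.5775,  0.6618],
       [ 0.    ,  0.    ,  0.    ,  1.    ]]), 'shot': 1}
cover spot [([448.8, 349.1], 0.72)] frame [([446.5, 351.1], 0.88)]
cover_grip spot [([434.1, 338.5], 0.86)] frame [([313.2, 262.4], 0.71), ([443.5, 352.2], 0.66)]
cover_end_a spot [([417.9, 326.4], 0.96), ([474.1, 376.5], 0.75)] frame [([443.4, 350.4], 0.64)]
dispenser spot [([311.9, 269.8], 0.81)] frame [([313.7, 258.8], 0.63)]
deck spot [([310.2, 255.7], 0.78)] frame [([311.9, 262.7], 0.9)]Traceback (most recent call last):
  File "<stdin>", line 9, in <module>
ValueError: it knows: clip, cover, cover_end, cover_grip, deck, dispenser, mug, stand, tray
```

```bash
python3 - <<'E'
from h import *
np.set_printoptions(precision=4,suppress=True)
ss=[ctrl.snapshot(n) for n in("side","top")]
save(ss[0],"side1");save(ss[1],"top1"); print(ss[1]["T"],ss[1]["fx"])
for t in ["cover","cover_grip","cover_end_a","dispenser","deck","stand","mug","clip"]:
    r=[ctrl.spot_point(s,t) for s in ss]
    print(t,[[(np.round(q["at"],1).tolist(),round(q["score"],2)) for q in x[:3]] for x in r])
    if r[0] and r[1]:
        print("   ",*[tri(ss,[a["at"],b["at"]]) for a in r[0][:2] for b in r[1][:2]])
E
```

```text
[[ 0.0015  0.9949 -0.1012  0.4467]
 [-0.9999  0.0026  0.0107  0.1353]
 [ 0.0109  0.1012  0.9948  1.4298]
 [ 0.      0.      0.      1.    ]] 567.6840782501379
cover [[([443.4, 351.0], 0.65)], [([451.4, 249.1], 0.92), ([301.5, 245.5], 0.67), ([369.3, 169.4], 0.61)]]
    (array([ 0.5589, -0.1911,  0.0568]), [array([-0.9,  0. ]), array([ 0.5, -0.4])]) (array([ 0.6639,  0.0458, -0.1578]), [array([-67.8, -16.8]), array([ 48., -28.])])
cover_grip [[([431.7, 339.1], 0.87)], [([455.9, 260.9], 0.7), ([299.3, 237.8], 0.53)]]
    (array([ 0.5257, -0.188 ,  0.104 ]), [array([ 0.6, -0. ]), array([-0.3,  0.3])]) (array([ 0.6826,  0.0712, -0.166 ]), [array([-58.4, -12. ]), array([ 41. , -26.4])])
cover_end_a [[([476.3, 375.4], 0.89), ([417.9, 327.0], 0.79)], [([479.5, 252.7], 0.8), ([428.6, 244.0], 0.56)]]
    (array([ 0.5506, -0.2586,  0.0644]), [array([-2. ,  0.1]), array([ 1. , -0.8])]) (array([ 0.6058, -0.1904, -0.0364]), [array([-26. ,  -1.4]), array([ 14.2, -10.4])]) (array([ 0.516 , -0.2044,  0.1553]), [array([24. , -3.1]), array([-11. ,  11.4])]) (array([ 0.5681, -0.132 ,  0.0613]), [array(
[... 445 characters left out ...]
ay([ 0.2, -0. ]), array([-0.1,  0.1])]) (array([ 0.6866,  0.0489, -0.2585]), [array([-64.9, -17.5]), array([ 46.2, -26.3])])
mug [[([428.9, 275.5], 0.97)], [([369.1, 169.9], 0.83)]]
    (array([ 0.7683,  0.0023, -0.0078]), [array([-0.5,  0. ]), array([ 0.3, -0.3])])
clip [[([294.0, 348.9], 0.65), ([202.9, 208.6], 0.65)], [([373.0, 312.9], 0.89), ([300.9, 246.7], 0.51)]]
    (array([ 0.3988, -0.    ,  0.0107]), [array([ 2.4, -0.2]), array([-1. ,  1.4])]) (array([ 0.5696,  0.1988, -0.2674]), [array([ 9.5, -1.1]), array([-4.5,  6.8])]) (array([0.3535, 0.0522, 0.3036]), [array([44.4, -5.9]), array([-13.2,  29.9])]) (array([0.4608, 0.2081, 0.2035]), [array([ 51.2, -10.1]), array([-17.2,  41.5])])
```

View pics/side1.png

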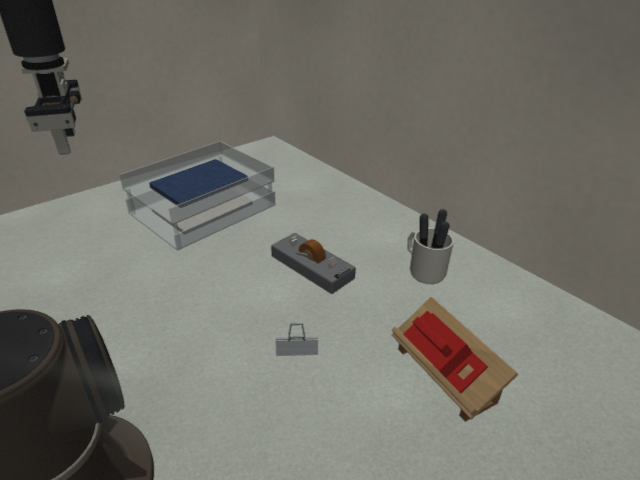

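View pics/top1.png

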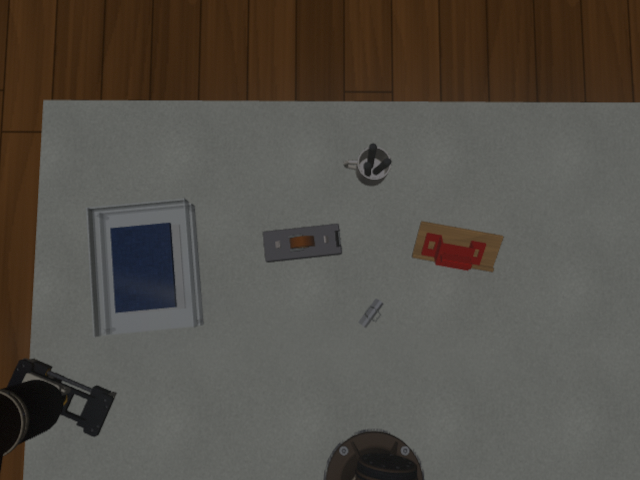

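Both pictures show the cover on the stand (side 445,350; top 452,252), the dispenser (side 312,262; top 302,242), the mug beyond them, and the clip nearer the base. I'll fit box models to the colour masks to get the cover and dispenser poses.

```bash
cat > fit.py <<'E'
from h import *
from scipy.optimize import minimize
from scipy.spatial.transform import Rotation as R
def box(x0,x1,y0,y1,z0,z1): return np.array([[x,y,z] for x in(x0,x1) for y in(y0,y1) for z in(z0,z1)])/1000
PX=[18]
def cover():
    b=[box(-7,7,-35,35,42,76),box(-PX[0],PX[0],-40,40,38,42)]
    for s in(1,-1):
        f=lambda x0,x1,a,c,z0,z1: b.append(box(x0,x1,min(s*a,s*c),max(s*a,s*c),z0,z1))
        f(-PX[0],PX[0],36,40,0,42)
        f(-30,-12,40,72,0,6);f(12,30,40,72,0,6);f(-12,12,40,46,0,6);f(-12,12,61.5,72,0,6)
    return b
def sil(s,boxes,t,Rm,S=2):
    m=np.zeros((480*S,640*S),np.uint8)
    for b in boxes:
        p=np.array([px(s,Rm@v+t) for v in b])
        cv2.fillConvexPoly(m,cv2.convexHull(np.round((p+.5)*S*16-8).astype(np.int32)),1,shift=4)
    return m
def redmask(s):
    h=cv2.cvtColor(s["img"],cv2.COLOR_RGB2HSV); m=((h[...,0]<5)|(h[...,0]>172))&(h[...,1]>150)&(h[...,2]>40)
    return m.astype(np.uint8)
def greymask(s,c):
    i=s["img"].astype(int); w=np.zeros((480,640),np.uint8); u,v=map(int,c); w[v-50:v+50,u-60:u+60]=1
    m=((i.max(2)<115)|(i.max(2)-i.min(2)>40)).astype(np.uint8)*w
    m=cv2.morphologyEx(m,cv2.MORPH_CLOSE,np.ones((9,9)))
    n,l,st,_=cv2.connectedComponentsWithStats(m); return (l==1+st[1:,4].argmax()).astype(np.uint8)
def fit(ss,masks,boxes,pose,x0,step):
    up=[cv2.resize(m*255,None,fx=2,fy=2,interpolation=cv2.INTER_LINEAR)>127 for m in masks]
    def c(x):
        t,Rm=pose(x); e=0
        for s,u in zip(ss,up):
            m=sil(s,boxes,t,Rm)>0; e+=1-(m&u).sum()/(m|u).sum()
        return e
    x0=np.array(x0,float); sim=np.vstack([x0]+[x0+np.eye(len(x0))[i]*step[i] for i in range(len(x0))])
    for _ in range(2):
        r=minimize(c,x0,method="Nelder-Mead",options=dict(initial_simplex=sim,xatol=1e-4,fatol=1e-4,maxiter=400))
        x0=r.x; sim=np.vstack([x0]+[x0+np.eye(len(x0))[i]*step[i]*.5 for i in range(len(x0))])
    return r.x,r.fun
def overlay(s,mask,boxes,t,Rm,c,n,w=60,k=6):
    m=sil(s,boxes,t,Rm,1); im=cv2.cvtColor(s["img"],cv2.COLOR_RGB2BGR)
    u,v=map(int,c); sl=np.s_[v-45:v+45,u-w:u+w]
    a=cv2.resize(im[sl],None,fx=k,fy=k,interpolation=cv2.INTER_CUBIC)
    M=sil(s,boxes,t,Rm,k)[(v-45)*k:(v+45)*k,(u-w)*k:(u+w)*k]
    cs,_=cv2.findContours(M,cv2.RETR_LIST,cv2.CHAIN_APPROX_NONE); cv2.drawContours(a,cs,-1,(0,255,0),1)
    return a
rot=lambda *a: R.from_euler("xyz",a,degrees=True).as_matrix()
E
python3 - <<'E'
from fit import *
np.set_printoptions(precision=4,suppress=True)
ss=[ctrl.snapshot(n) for n in("side","top")]
mk=[redmask(s) for s in ss]; print([m.sum() for m in mk])
pose=lambda x:(x[:3],rot(0,-35,x[3]*100))
for w in(16,22,30):
    PX[0]=w; x,f=fit(ss,mk,cover(),pose,[.559,-.193,.058,-.08],[.01,.01,.01,.05]); print(w,x,f)
    if w==16 or f<best[0]: best=(f,w,x)
PX[0]=best[1]; t,Rm=pose(best[2])
A=[overlay(s,m,cover(),t,Rm,c,0,w=45,k=6) for s,m,c in zip(ss,mk,[(445,350),(452,252)])]
db=[box(-38,38,-95,95,0,36)]; g=[greymask(s,c) for s,c in zip(ss,[(312,262),(302,242)])]; print([m.sum() for m in g])
p2=lambda x:(np.array([x[0],x[1],0]),rot(0,0,x[2]*100))
x,f=fit(ss[1:],g[1:],db,p2,[.575,.178,-.06],[.01,.01,.05]); print("disp top",x,f)
x,f=fit(ss[:1],g[:1],db,p2,[.575,.178,-.06],[.01,.01,.05]); print("disp side",x,f)
x,f=fit(ss,g,db,p2,[.575,.178,-.06],[.01,.01,.05]); print("disp",x,f)
t,Rm=p2(x)
B=[overlay(s,m,db,t,Rm,c,0,w=45,k=6) for s,m,c in zip(ss,g,[(312,262),(302,242)])]
im=np.vstack([np.hstack(A),np.hstack(B)]); cv2.imwrite("pics/fit.png",cv2.resize(im,None,fx=.55,fy=.55,interpolation=cv2.INTER_AREA))
E
```

```text
[np.uint64(2912), np.uint64(1267)]
16 [ 0.5602 -0.1918  0.0604 -0.111 ] 0.4754733413580364
22 [ 0.56   -0.1921  0.0608 -0.1112] 0.3067855230140629
30 [ 0.5605 -0.1918  0.0594 -0.1081] 0.1791512569093664
[np.uint64(2708), np.uint64(12000)]
disp top [0.5869 0.1726 0.0013] 0.7895416666666667
disp side [0.5805 0.181  0.056 ] 0.08599508599508598
disp [0.58   0.1813 0.0533] 0.8770959019408137
```

View pics/fit.png

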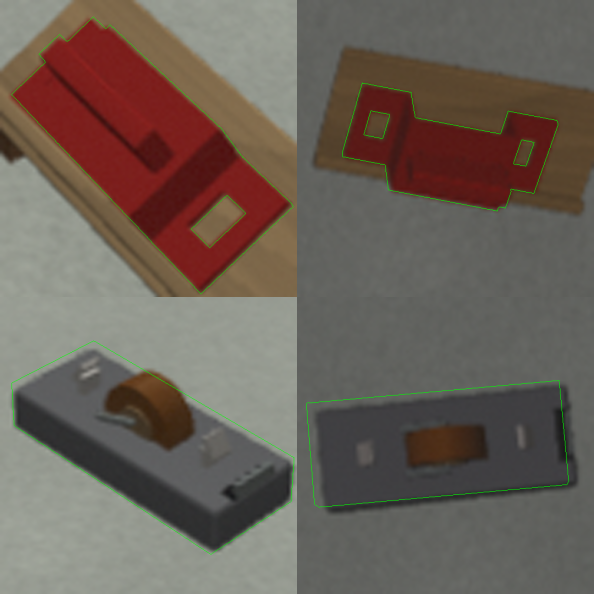

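The overlay shows the cover fit is good (plate 60 mm wide). The dispenser fit is off because the top mask caught the bench and the side mask included the roll, so I'll redo it leaving out the amber pixels.

```bash
cat >> fit.py <<'E'
def dispfit(ss,cs,thr=(120,84)):
    g=[];ig=[]
    for s,c,T in zip(ss,cs,thr):
        i=cv2.GaussianBlur(s["img"],(3,3),0).astype(int); w=np.zeros((480,640),np.uint8); u,v=map(int,c); w[v-50:v+50,u-60:u+60]=1
        am=((i[...,0]-i[...,2]>25)*w).astype(np.uint8)
        m=((i.max(2)<T)*w).astype(np.uint8)|am; m=cv2.morphologyEx(m,cv2.MORPH_CLOSE,np.ones((5,5)))
        n,l,st,_=cv2.connectedComponentsWithStats(m); m=(l==1+st[1:,4].argmax()).astype(np.uint8)
        k=cv2.findContours(m,cv2.RETR_EXTERNAL,cv2.CHAIN_APPROX_NONE)[0]; cv2.drawContours(m,k,-1,1,-1)
        g.append(m); ig.append(cv2.resize(cv2.dilate(am,np.ones((5,5))),None,fx=2,fy=2)>0)
    db=[box(-38,38,-95,95,0,36)]
    up=[cv2.resize(m*255,None,fx=2,fy=2,interpolation=cv2.INTER_LINEAR)>127 for m in g]
    out=[]
    for sel in([0],[1],[0,1]):
        def c(x):
            e=0
            for j in sel:
                m=sil(ss[j],db,np.array([x[0],x[1],0]),rot(0,0,x[2]*100))>0; u=up[j]; k=~ig[j]; e+=((m^u)&k).sum()/((m|u)&k).sum()
            return e
        x0=np.array([.58,.18,.055])
        for _ in range(3):
            r=minimize(c,x0,method="Nelder-Mead",options=dict(initial_simplex=x0+np.vstack([np.zeros(3),np.diag([.006,.006,.03])])));x0=r.x
        out.append((r.x,r.fun))
    return g,out
E
python3 - <<'E'
from fit import *
np.set_printoptions(precision=4,suppress=True)
ss=[ctrl.snapshot(n) for n in("side","top")]
cs=[(312,262),(302,242)]
g,o=dispfit(ss,cs); print([m.sum() for m in g],o)
x=o[2][0]
A=[overlay(s,0,[box(-38,38,-95,95,0,36)],np.array([x[0],x[1],0]),rot(0,0,x[2]*100),c,0,w=45,k=6) for s,c in zip(ss,cs)]
PX[0]=30;mk=[redmask(s) for s in ss]
pose=lambda x:(x[:3],rot(0,-35,x[3]*100))
for k in([0],[1]):
  print("cover",k,fit([ss[i] for i in k],[mk[i] for i in k],cover(),pose,[.5605,-.1918,.0594,-.108],[.004,.004,.004,.02]))
cv2.imwrite("pics/fit2.png",cv2.resize(np.hstack(A),None,fx=.6,fy=.6,interpolation=cv2.INTER_AREA))
E
```

```text
[np.uint64(2748), np.uint64(2524)] [(array([0.5799, 0.1804, 0.0574]), np.float64(0.08378964769087716)), (array([0.5759, 0.1742, 0.0641]), np.float64(0.027717577278430477)), (array([0.5761, 0.1747, 0.0623]), np.float64(0.13897016586317393))]
cover [0] (array([ 0.562 , -0.19  ,  0.0573, -0.1072]), np.float64(0.05284585945769893))
cover [1] (array([ 0.5613, -0.1953,  0.0507, -0.103 ]), np.float64(0.10560764196002126))
```

View pics/fit2.png

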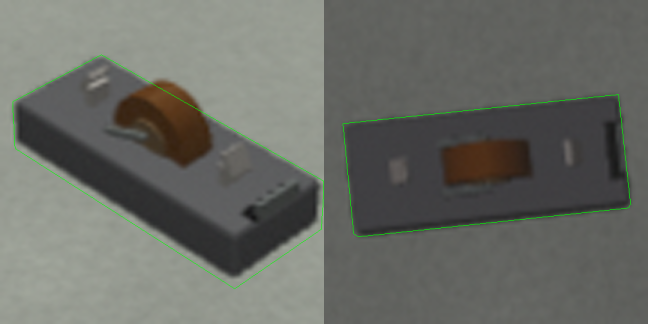

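>>> apply_moves(commands=[[[3,-9,0],-0.12,0],[[4,-13,0],-0.24,0.2],[[6,-17,0],-0.36,0.4],[[7,-21,0],-0.48,0.6],[[8,-25,0],-0.6,0.6],[[10,-29,0],-0.72,0.6],[[11,-33,0],-0.84,0.6],[[12,-37,0],-0.96,0.6],[[14,-41,0],-1.08,0.6],[[15,-45,0],-1.2,0.6],[[16,-49,0],-1.3,0.6],[[17,-53,0],-1.37,0.6],[[19,-57,0],-1.37,0.6],[[20,-61,0],-1.37,0.6],[[21,-65,0],-1.37,0.6],[[23,-69,0],-1.37,0.6],[[24,-73,0],-1.37,0.6],[[25,-77,0],-1.37,0.6],[[26.8,-81,0],-1.37,0.6],[[26.8,-81,-3],-1.37,0.6]])

```text
clock: 3.37
tool_pos: [0.5167, -0.1649, 0.2287]
orientation: [-179.6, 0.0, -100.6]
force: [1.1, 1.0, 1.5]
opening: 0.035
gripper_force: 0.0
```

>>> apply_moves(commands=[[[0,0,-1],0,0.6],[[0,0,-2],0,0.6],[[0,0,-2],0,0.6],[[0,0,-2],0,0.6]])

```text
clock: 3.7
tool_pos: [0.514, -0.1612, 0.2052]
orientation: [179.9, -0.0, -100.6]
force: [0.4, -1.2, 0.6]
opening: 0.035
gripper_force: 0.0
```

```bash
python3 - <<'E'
from fit import *
np.set_printoptions(precision=4,suppress=True)
o=ctrl.get_obs(); print(o["clock"],o["tool_pos"],o["orientation"],o["force"],o["opening"],o["joint_pos"])
ss=[ctrl.snapshot(n) for n in("side","top")]
t=o["tool_pos"]+[0,0,-.017]; A=[]
for s in ss:
    u,v=px(s,t).astype(int); im=cv2.cvtColor(s["img"],cv2.COLOR_RGB2BGR)[v-50:v+50,u-65:u+65]; im=cv2.resize(im,None,fx=5,fy=5,interpolation=cv2.INTER_CUBIC)
    w=np.radians(o["orientation"][2]-90); d=np.array([np.cos(w),np.sin(w),0])
    for k in(-o["opening"]/2,0,o["opening"]/2):
        p=px(s,t+d*k); cv2.circle(im,tuple(int(q) for q in (p-[u-65,v-50]+.5)*5),4,(0,255,0),1)
    A.append(im)
cv2.imwrite("pics/hover.png",cv2.resize(np.hstack(A),None,fx=.6,fy=.6,interpolation=cv2.INTER_AREA))
E
```

```text
3.7 [ 0.514  -0.1612  0.2052] [ 179.9471   -0.0144 -100.6102] [ 0.4105 -1.2463  0.5847] 0.034961738778157975 [  3.4423   9.4636 -19.7062   0.0013 -60.885  -14.0531]
```

View pics/hover.png

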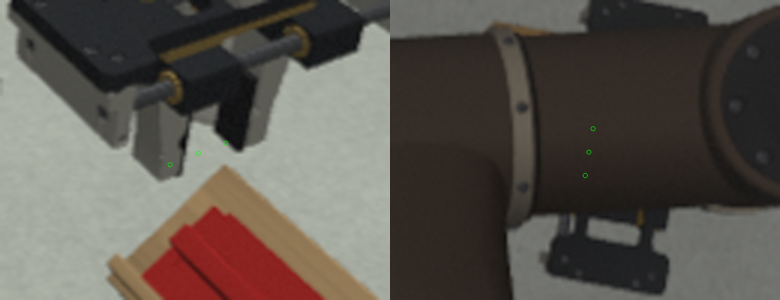

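The side view shows the fingertips about where the kinematics project them, so I'll trust the side camera. The top view is blocked by the arm.

>>> apply_moves(commands=[[[1,-2.1,0],0,0.6],[[1,-2.1,-3],0,0.6],[[1,-2.1,-6],0,0.6],[[1,-2.1,-6],0,0.6],[[1,-2.1,-6],0,0.6],[[1,-2.1,-6],0,0.6]])

```text
clock: 4.3
tool_pos: [0.5256, -0.1824, 0.1474]
orientation: [-179.9, -0.0, -100.6]
force: [-0.2, -0.5, 0.6]
opening: 0.035
gripper_force: 0.0
```

```bash
python3 - <<'E'
from fit import *
np.set_printoptions(precision=4,suppress=True)
o=ctrl.get_obs(); print(o["clock"],o["tool_pos"],o["orientation"],o["force"],o["opening"])
s=ctrl.snapshot("side"); save(s,"x1")
t=o["tool_pos"]+[0,0,-.017]
u,v=px(s,t).astype(int); im=cv2.cvtColor(s["img"],cv2.COLOR_RGB2BGR)[v-40:v+60,u-60:u+60]
cv2.imwrite("pics/close1.png",cv2.resize(im,None,fx=5,fy=5,interpolation=cv2.INTER_CUBIC))
E
```

```text
4.3 [ 0.5256 -0.1824  0.1474] [-179.8735   -0.0196 -100.5532] [-0.1762 -0.5029  0.5647] 0.0349637875831583
```

View pics/close1.png

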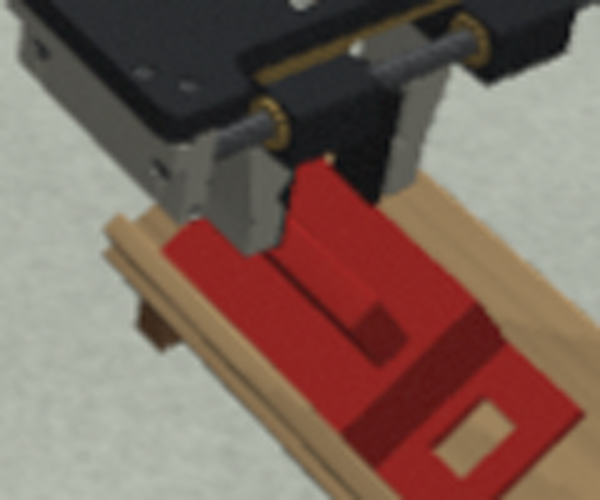

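The near finger sits in front of the rib and the far finger behind it, with the rib between them. I'll lower until the fingertips touch.

>>> apply_moves(commands=[[[-0.2,0,-0.5],0,0.6],[[-0.2,0,-1.0],0,0.6],[[-0.2,0,-1.5],0,0.6],[[-0.2,0,-1.7],0,0.6],[[-0.2,0,-1.7],0,0.6]])

```text
clock: 4.77
tool_pos: [0.5219, -0.1829, 0.1278]
orientation: [179.9, -0.0, -100.7]
force: [-0.7, 0.1, -0.3]
opening: 0.0348
gripper_force: 0.0
```

>>> apply_moves(commands=[[[0,0,-0.1],0,0.6],[[0,0,-0.2],0,0.6],[[0,0,-0.2],0,0.6]])

```text
clock: 5.02
tool_pos: [0.5224, -0.1829, 0.1263]
orientation: [180.0, -0.0, -100.7]
force: [0.0, -0.1, 0.3]
opening: 0.035
gripper_force: 0.0
```

>>> apply_moves(commands=[[[0.1,0,-0.1],0,0.6],[[0.1,0,-0.2],0,0.6],[[0.1,0,-0.2],0,0.6]])

```text
clock: 5.27
tool_pos: [0.5234, -0.1829, 0.1242]
orientation: [180.0, 0.0, -100.7]
force: [-0.1, -0.4, -0.2]
opening: 0.0351
gripper_force: 0.0
```

>>> apply_moves(commands=[[[0,0,-0.1],0,0.6],[[0,0,-0.15],0,0.6],[[0,0,-0.15],0,0.6]])

```text
clock: 5.52
tool_pos: [0.5233, -0.1829, 0.1227]
orientation: [180.0, -0.0, -100.7]
force: [0.0, 0.9, -0.1]
opening: 0.0346
gripper_force: 0.0
```

>>> apply_moves(commands=[[[0,0,0],0,0.66],[[0,0,0],0,0.7],[[0,0,0],0,0.74],[[0,0,0],0,0.76],[[0,0,0.1],0,0.78],[[0,0,0.2],0,0.79],[[0,0,0.3],0,0.8],[[0,0,0.4],0,0.81]])

```text
clock: 6.18
tool_pos: [0.5238, -0.1828, 0.1272]
orientation: [-180.0, 0.0, -100.7]
force: [2.5, -1.2, -0.1]
opening: 0.0212
gripper_force: 26.0
```

```bash
cat > fh.py <<'E'
from fit import *
import sys
np.set_printoptions(precision=4,suppress=True)
PX[0]=30
def go(x0,step,n=None,names=("side",)):
    o=ctrl.get_obs(); print(o["clock"],o["tool_pos"],o["orientation"],o["force"],o["opening"],o["gripper_force"])
    ss=[ctrl.snapshot(k) for k in names]; mk=[redmask(s) for s in ss]
    pose=lambda x:(x[:3],rot(x[5]*100,x[4]*100,x[3]*100))
    x,f=fit(ss,mk,cover(),pose,x0,step); print("cover xyz",x[:3],"yaw,pitch,roll",x[3:]*100,f)
    if n:
        A=[]
        for s in ss:
            c=px(s,x[:3]); A.append(overlay(s,0,cover(),*pose(x),c,0,w=60,k=5))
        im=np.hstack(A); cv2.imwrite(f"pics/{n}.png",cv2.resize(im,None,fx=min(1,790/im.shape[1]),fy=min(1,790/im.shape[1])))
    return ss,x,f
E
python3 - <<'E'
from fh import *
go([.561,-.19,.06,-.107,-.33,0],[.004,.004,.004,.02,.05,.02],"nip")
E
```

```text
6.1833 [ 0.5238 -0.1828  0.1272] [-179.9538    0.0093 -100.6528] [ 2.4755 -1.2394 -0.1325] 0.021225595906853984 25.98587304353714
cover xyz [ 0.6075 -0.1825 -0.0003] yaw,pitch,roll [ -9.346  -35.4312 -22.7637] 0.21640248104755344
```

View pics/nip.png

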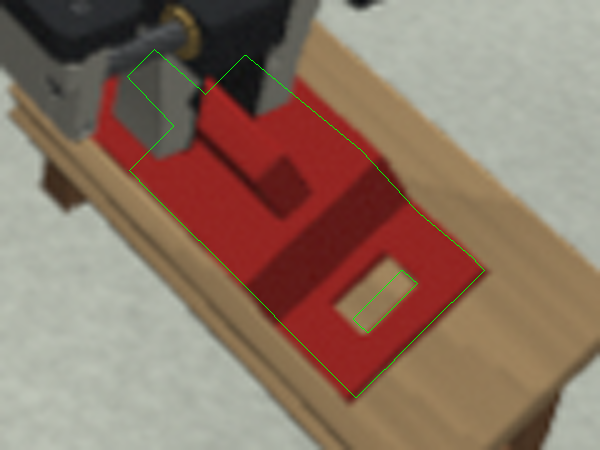

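The rib is pinched at 21 mm opening and the cover is starting to turn upright. Occlusion spoils the fit here. I'll keep lifting while closing.

>>> apply_moves(commands=[[[0,0,0.2],0,0.82],[[0,0,0.4],0,0.84],[[0,0,0.6],0,0.86],[[0,0,0.8],0,0.9],[[0,0,1.0],0,1],[[0,0,1.2],0,1],[[0,0,1.4],0,1],[[0,0,1.6],0,1],[[0,0,1.6],0,1]])

```text
clock: 6.98
tool_pos: [0.5233, -0.1829, 0.1432]
orientation: [180.0, -0.0, -100.7]
force: [-0.3, -0.8, -1.8]
opening: 0.0135
gripper_force: 30.0
```

```bash
python3 - <<'E'
from fh import *
o=ctrl.get_obs(); s=ctrl.snapshot("side"); u,v=px(s,o["tool_pos"]).astype(int)
cv2.imwrite("pics/lift.png",cv2.resize(cv2.cvtColor(s["img"],cv2.COLOR_RGB2BGR)[v-30:v+80,u-60:u+80],None,fx=5,fy=5,interpolation=cv2.INTER_CUBIC))
E
```

```text
(no output)
```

View pics/lift.png

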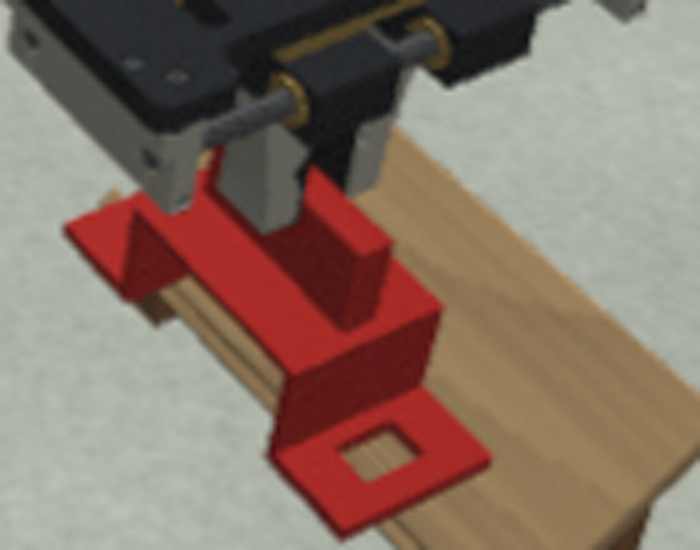

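The cover is held level (opening 13.5 mm, feet flat in the view) and clear of the stand. Next I'll raise it and carry it over the dispenser.

>>> apply_moves(commands=[[[0,0,1],0,1],[[0,0,3],0,1],[[0,0,5],0,1],[[0,0,7],0,1],[[0,0,9],0,1],[[0,1,10],0,1],[[0,3,10],0.02,1],[[0.5,6,10],0.05,1],[[1,9,10],0.08,1],[[1.5,12,10],0.11,1],[[2,15,10],0.14,1],[[2.5,18,10],0.17,1],[[3,21,10],0.2,1],[[3.5,24,10],0.22,1],[[4,27,10],0.24,1],[[4.5,30,10],0.26,1],[[5,33,10],0.28,1],[[5.5,35,10],0.29,1],[[5.5,36,10],0.29,1],[[5.5,36,10],0.29,1]])

```text
clock: 8.7
tool_pos: [0.5782, 0.1792, 0.2424]
orientation: [180.0, -0.0, -83.9]
force: [-0.1, -0.8, -0.9]
opening: 0.0136
gripper_force: 30.0
```

>>> apply_moves(commands=[[[0,0,-2],0,1],[[0,0,-4],0,1],[[0,0,-5],0,1],[[0,0,-5],0,1],[[0,0,-5],0,1]])

```text
clock: 9.12
tool_pos: [0.5783, 0.1763, 0.193]
orientation: [180.0, -0.0, -84.1]
force: [0.6, 0.3, -1.2]
opening: 0.014
gripper_force: 30.0
```

```bash
python3 - <<'E'
from fh import *
o=ctrl.get_obs(); p=o["tool_pos"]; y=np.radians(o["orientation"][2]+90)
go([p[0],p[1],p[2]-.064,y*180/np.pi/100,0,0],[.004,.004,.006,.02,.03,.03],"held",("side",))
E
```

```text
9.1167 [0.5783 0.1763 0.193 ] [179.9561  -0.0499 -84.0779] [ 0.6247  0.3145 -1.1727] 0.014007787416626786 29.96073603630066
cover xyz [0.5783 0.1792 0.1081] yaw,pitch,roll [9.0544 0.6015 1.2891] 0.2074944071588367
```

View pics/held.png

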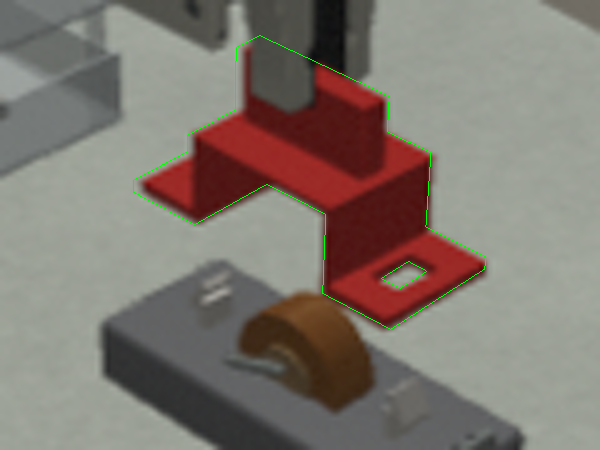

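The view shows the cover held level above the dispenser. The finger hides part of the rib, and that biases the fit, so I'll refit with the finger area masked and pitch and yaw fixed to the tool.

```bash
cat > fc.py <<'E'
from fh import *
def held(names=("side",),free=True,retz=.085):
    o=ctrl.get_obs(); p=o["tool_pos"]; yaw=o["orientation"][2]+90; Rt=rot(0,0,yaw)
    h=o["opening"]*500; fb=[box(sg*h if sg>0 else -h-45,h+45 if sg>0 else -h,-16,16,-19,110) for sg in(1,-1)]+[box(-100,100,-42,42,40,120)]
    ss=[ctrl.snapshot(k) for k in names]; out=[]
    for s in ss:
        ig=cv2.dilate(sil(s,fb,p,Rt),np.ones((5,5)))>0
        u=cv2.resize(redmask(s)*255,None,fx=2,fy=2,interpolation=cv2.INTER_LINEAR)>127
        def c(x):
            m=sil(s,cover(),x[:3],rot(x[3]*100,0,yaw+x[4]*100))>0
            return ((m^u)&~ig).sum()/((m|u)&~ig).sum()
        x0=np.array([p[0],p[1],p[2]-retz,0,0])
        for k in(1,.6,.4):
            r=minimize(c,x0,method="Nelder-Mead",options=dict(initial_simplex=x0+np.vstack([np.zeros(5),k*np.diag([.006,.006,.006,.03,.03])]),maxiter=500)); x0=r.x
        print(s["T"][2][3],"cover",r.x[:3],"roll,dyaw",r.x[3:]*100,"cost",r.fun,"red",redmask(s).sum())
        out.append(r.x)
    return o,ss,out
E
python3 - <<'E'
from fc import *
o,ss,x=held(("side","top")); print(o["tool_pos"],o["orientation"])
E
```

```text
0.6617819302043272 cover [0.5812 0.1803 0.1099] roll,dyaw [-0.079  -0.9827] cost 0.10317149569303054 red 1425
1.4297743365970488 cover [0.5869 0.1696 0.0481] roll,dyaw [20.757  -1.0288] cost 0.3422594142259414 red 245
[0.5789 0.1767 0.1938] [-179.9538   -0.0111  -84.0656]
```

>>> apply_moves(commands=[[[0,0,-1],0,1],[[0,0,-2],0,1],[[0,0,-3],0,1],[[0,0,-4],0,1],[[0,0,-4],0,1],[[0,0,-4],0,1]])

```text
clock: 9.77
tool_pos: [0.5779, 0.1768, 0.1517]
orientation: [179.9, -0.1, -84.0]
force: [0.0, -0.1, -1.2]
opening: 0.0139
gripper_force: 30.0
```

```bash
python3 - <<'E'
from fc import *
o,ss,x=held(("side",)); print(o["tool_pos"],o["orientation"],o["force"])
s=ss[0]; yaw=o["orientation"][2]+90; X=x[0]
im=overlay(s,0,cover(),X[:3],rot(X[3]*100,0,yaw+X[4]*100),px(s,[.58,.18,.07]),0,w=60,k=6)
cv2.imwrite("pics/pre.png",im)
E
```

```text
0.6617819302043272 cover [0.5794 0.1794 0.0676] roll,dyaw [0.308  0.0391] cost 0.09737058340180772 red 1376
[0.5779 0.1768 0.1517] [179.8888  -0.0647 -84.0375] [ 0.047  -0.0508 -1.1761]
```

View pics/pre.png

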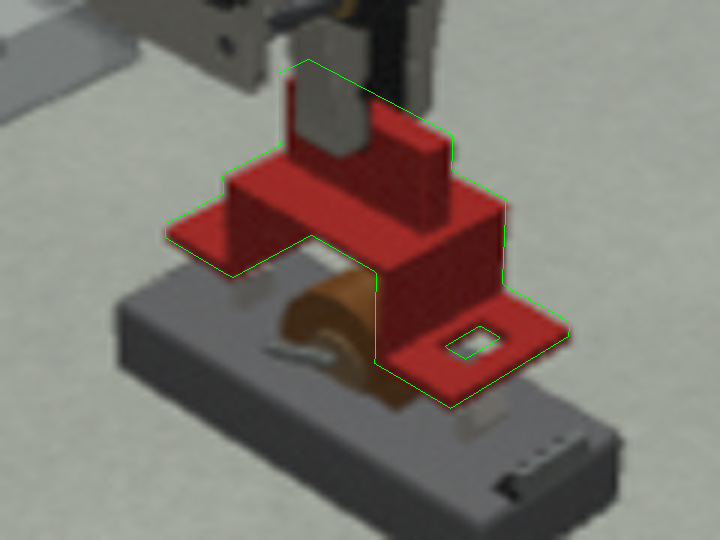

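The crop (about 6 px per pixel) shows hook b at (485,415), directly below the slot at (473,342). That offset matches the height difference plus the hook's outward lean, so alignment is within about 1–2 mm. I'll lower it gently while watching the force.

>>> apply_moves(commands=[[[0,0.1,-0.3],0,1],[[0,0.1,-0.6],0,1],[[0,0.1,-0.8],0,1],[[0,0.1,-1.0],0,1],[[0,0.1,-1.0],0,1]])

```text
clock: 10.23
tool_pos: [0.5782, 0.178, 0.1425]
orientation: [180.0, -0.0, -84.0]
force: [0.2, 1.0, -1.7]
opening: 0.0141
gripper_force: 30.0
```

>>> apply_moves(commands=[[[0,0,-0.1],0,1],[[0,0,-0.2],0,1],[[0,0,-0.3],0,1],[[0,0,-0.4],0,1],[[0,0,-0.4],0,1]])

```text
clock: 10.65
tool_pos: [0.5783, 0.1781, 0.1387]
orientation: [180.0, -0.0, -84.0]
force: [0.2, -1.0, -0.8]
opening: 0.0133
gripper_force: 30.0
```

The underside is now below the hook tips with no contact force, so the slots are over the hooks. Continuing down.

>>> apply_moves(commands=[[[0,0,-0.1],0,1],[[0,0,-0.2],0,1],[[0,0,-0.3],0,1],[[0,0,-0.4],0,1],[[0,0,-0.4],0,1]])

```text
clock: 11.07
tool_pos: [0.5786, 0.1782, 0.1352]
orientation: [-180.0, 0.0, -84.0]
force: [0.6, 0.5, 2.4]
opening: 0.0131
gripper_force: 30.0
```

>>> apply_moves(commands=[[[0,0,-0.05],0,1],[[0,0,-0.1],0,1],[[0,0,-0.15],0,1],[[0,0,-0.15],0,1]])

```text
clock: 11.4
tool_pos: [0.5789, 0.1783, 0.1339]
orientation: [-179.9, 0.0, -84.0]
force: [-0.0, -0.2, 5.1]
opening: 0.0137
gripper_force: 30.0
```

>>> apply_moves(commands=[[[0,0,-0.1],0,1],[[0,0,-0.2],0,1],[[0,0,-0.3],0,1],[[0,0,-0.4],0,1],[[0,0,-0.4],0,1]])

```text
clock: 11.82
tool_pos: [0.5795, 0.1785, 0.1308]
orientation: [-179.8, 0.0, -84.0]
force: [-0.6, -0.0, 8.8]
opening: 0.0137
gripper_force: 30.0
```

```bash
python3 - <<'E'
from fc import *
o,ss,x=held(("side",)); print(o["tool_pos"],o["force"],o["moment"],"dz",o["tool_pos"][2]-x[0][2])
E
```

```text
0.6617819302043272 cover [0.5812 0.1811 0.0462] roll,dyaw [-0.2858 -0.1855] cost 0.09853160246861034 red 1339
[0.5795 0.1785 0.1308] [-0.5675 -0.0081  8.7764] [-0.0667  0.217   0.0525] dz 0.08459822626772906
```

>>> apply_moves(commands=[[[0,0,-0.1],0,1],[[0,0,-0.2],0,1],[[0,0,-0.3],0,1],[[0,0,-0.4],0,1],[[0,0,-0.4],0,1]])

```text
clock: 12.28
tool_pos: [0.5798, 0.1792, 0.127]
orientation: [-179.8, 0.1, -84.0]
force: [-1.1, 3.2, 9.9]
opening: 0.0133
gripper_force: 30.1
```

>>> apply_moves(commands=[[[0,0,-0.1],0,1],[[0,0,-0.2],0,1],[[0,0,-0.3],0,1],[[0,0,-0.3],0,1]])

```text
clock: 12.62
tool_pos: [0.5793, 0.1789, 0.1228]
orientation: [-179.9, 0.1, -84.0]
force: [2.6, 1.4, 3.7]
opening: 0.0135
gripper_force: 30.0
```

>>> apply_moves(commands=[[[0,0,-0.1],0,1],[[0,0,-0.2],0,1],[[0,0,-0.3],0,1],[[0,0,-0.3],0,1]])

```text
clock: 12.95
tool_pos: [0.5783, 0.177, 0.1196]
orientation: [180.0, -0.1, -84.1]
force: [1.0, -4.6, 6.4]
opening: 0.0139
gripper_force: 30.0
```

```bash
python3 - <<'E'
from fc import *
o,ss,x=held(("side",)); print(o["tool_pos"],o["force"],o["moment"],"dz",o["tool_pos"][2]-x[0][2])
E
```

```text
0.6617819302043272 cover [0.581  0.1794 0.035 ] roll,dyaw [-0.167   0.0857] cost 0.14027149321266968 red 1266
[0.5783 0.177  0.1196] [ 0.9832 -4.5919  6.4229] [-0.9793 -0.5545 -0.0802] dz 0.0846770818053938
```

>>> apply_moves(commands=[[[0,0,-0.1],0,1],[[0,0,-0.2],0,1],[[0,0,-0.3],0,1],[[0,0,-0.3],0,1]])

```text
clock: 13.33
tool_pos: [0.5784, 0.1766, 0.1191]
orientation: [-180.0, -0.1, -84.0]
force: [-6.5, -5.5, 26.2]
opening: 0.0138
gripper_force: 30.0
```

```bash
python3 - <<'E'
from fc import *
o,ss,x=held(("side",)); print(o["tool_pos"],o["force"],o["moment"],"dz",o["tool_pos"][2]-x[0][2])
E
```

```text
0.6617819302043272 cover [0.5809 0.1793 0.0345] roll,dyaw [0.3252 0.0924] cost 0.1465091299677766 red 1262
[0.5784 0.1766 0.1191] [-6.5018 -5.4693 26.1811] [-1.879   2.622  -0.0849] dz 0.08462033453369788
```

It hit a hard stop at 26 N with the cover at deck height. I'll check the latch with a gentle upward pull.

>>> apply_moves(commands=[[[0,0,0.2],0,1],[[0,0,0.4],0,1],[[0,0,0.6],0,1],[[0,0,0.7],0,1],[[0,0,0.7],0,1]])

```text
clock: 13.8
tool_pos: [0.5769, 0.1773, 0.121]
orientation: [179.8, -0.1, -84.1]
force: [2.9, -1.7, -15.7]
opening: 0.0138
gripper_force: 30.0
```

It holds against a 15.7 N pull, so both sides are latched. Now I'll press it flat again, let go and withdraw.

>>> apply_moves(commands=[[[0,0,-0.2],0,1],[[0,0,-0.4],0,1],[[0,0,-0.5],0,1],[[0,0,-0.5],0,1]])

```text
clock: 14.13
tool_pos: [0.5787, 0.1781, 0.1194]
orientation: [-180.0, -0.0, -84.0]
force: [-0.4, -2.4, 3.0]
opening: 0.0139
gripper_force: 30.0
```

>>> apply_moves(commands=[[[0,0,0],0,0.75],[[0,0,0],0,0.65],[[0,0,0],0,0.6],[[0,0,0.5],0,0.6],[[0,0,1.5],0,0.6],[[0,0,3],0,0.6],[[0,0,6],0,0.6],[[0,0,9],0,0.6],[[0,0,12],0,0.6],[[0,0,12],0,0.6],[[0,0,12],0,0.6]])

```text
clock: 15.05
tool_pos: [0.5795, 0.1788, 0.2417]
orientation: [-179.7, 0.1, -84.0]
force: [0.2, 0.5, -0.8]
opening: 0.0351
gripper_force: 0.0
```

```bash
python3 - <<'E'
from fc import *
o,ss,x=held(("side",),retz=.205); print(o["clock"],o["tool_pos"],o["force"],o["opening"])
s2=[ss[0],ctrl.snapshot("top")]
for t in("mug","clip","cover","deck"):
    r=[ctrl.spot_point(s,t) for s in s2]; print(t,[[(np.round(q["at"],1).tolist(),round(q["score"],2)) for q in a[:2]] for a in r])
E
```

```text
0.6617819302043272 cover [0.5825 0.1826 0.0311] roll,dyaw [0.2979 1.4145] cost 0.13416130021465808 red 1412
15.05 [0.5795 0.1788 0.2417] [ 0.1641  0.5172 -0.8366] 0.03510028325276127
mug [[([428.5, 273.2], 0.79)], [([369.2, 170.0], 0.62)]]
clip [[([295.4, 349.1], 0.68)], [([371.2, 313.9], 0.85)]]
cover [[([313.7, 254.9], 0.78)], []]
deck [[([309.4, 256.3], 0.63)], [([298.2, 242.9], 0.84)]]
```

```bash
python3 -c "
from plant import ctrl
print(ctrl.close_job())"
```

```text
the job is handed in; nothing more can be done
None
```

The cover is snapped onto the dispenser: it bottomed out flat, held against a 15.7 N upward pull, and was then let go, with the mug and clip where they were, and the job handed in at about 15 s of the 43 s limit.

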